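# Thread the punch rod through head and base

## Task

Put the bench punch together: seat the loose aluminium bridge (the head) fully home on the two pegs of the grey base, then draw the black-knobbed rod out of the wooden block and thread it from above down through the bushing in the head and on into the bushing in the base. Finish while still holding the rod upright by its knob, spanning both bushings, with the knob's underside hanging about 1 to 2 cm clear above the head, ready for a clip to be fitted: do not let go of it and do not rest it on the head. Leave the other things on the bench where they are.

Things in the scene. Friction and masses are not known exactly. Their poses are not given: they have to be found in the camera images.
- base: Base of a bench hole punch, FIXED: grey plate 80 (x) x 150 (y) x 14 mm thick, origin at the centre of its underside on the table, z up. On the plate stand two steel alignment pegs at y = +50 and -50 mm (x = 0) and, in the middle, the lower bushing.
- base_peg (a point): Top centre of the peg at y = +50 mm (its twin is at -50 mm). Pegs are 12 mm across and 22 mm tall above the plate, tops 36 mm above the table; the top 6 mm taper to 6 mm across.
- base_bush (a point): Centre of the mouth of the lower bushing, 44 mm above the table: an upright hole 15 mm across in the middle of a steel block 40 x 40 mm, open right down to the table.
- head: Head of the punch, LOOSE, 0.25 to 0.46 kg: an aluminium bridge standing on two feet, origin midway between the feet at their undersides, z up. Legs 30 x 30 mm at y = +50 and -50 mm. Across them a bar 34 (x) x 130 (y) mm, 66 to 84 mm above the origin, free space below; grip it over its middle, closing along x. Seated, its origin is 14 mm above the base's. Either way round will do.
- head_foot (a point): Centre of the underside of the foot at y = +50 mm, at the mouth of its peg hole (its twin is at -50 mm): an upright hole from below, 13.5 mm across, 26 mm deep.
- head_bush (a point): Centre of the upper mouth of the upper bushing: an upright hole 15 mm across through the middle of the 18 mm thick bar; 84 mm above the head's origin, 98 mm above the table when the head is seated.
- rod: Punch rod, LOOSE, 0.09 to 0.16 kg: round steel, 12 mm across, 96 mm long, the lowest 6 mm tapered to 8 mm, with a round black knob 26 mm across and 36 mm tall on top (96 to 132 mm from the tip). Origin at the tip's centre, z along the rod to the knob. Starts upright in the wooden block, tip 10 mm and knob 106 to 142 mm above the table. Grip the knob.
- rod_collar (a point): Centre of the knob's underside, 96 mm above the rod's tip.
- holder: Wooden tool block, FIXED, 70 x 70 mm, 50 mm tall, origin at the centre of its underside; in its middle an upright hole 13.2 mm across and 40 mm deep in which the rod starts.
- brush: Bystander, loose: flat paint brush 170 mm long lying along x between the places; origin on its underside.
- screwdriver: Bystander, loose: screwdriver 170 mm long lying along x; origin on its underside.
- glue: Bystander, loose: white glue bottle, 36 mm across, 100 mm tall; origin on its underside.
- mug: Bystander, loose: white mug, 76 mm across, 85 mm tall; origin on its underside.
- tape: Bystander, loose: roll of tape lying flat, 90 mm across, 22 mm tall; origin on its underside.
- jar: Bystander, loose: small glass jar with steel cap, 56 mm across, 60 mm tall; origin on its underside.
- ruler: Bystander, loose: flat metal rule, 300 x 30 x 4 mm; origin on its underside.
Mind the look-alikes: they are no part of the job. Leave any pink or red look-alike of the head alone.

How it is judged (in metres and radians):
On the way, in this order (a step that is already met when the one before it is completed fails the run):
1. the head stands fully home on the pegs of the base (z of head in the frame of base between 0.011 and 0.018 m and horizontal distance between head and base below 0.003 m and angle between the y axis of head and the y axis of base, either way round below 0.06 rad and angle between head's own z axis and vertical below 0.04 rad), for 0.2 s.
2. with the head seated, the rod's tip has entered the upper bushing from above (all of step 1 and z of rod in the frame of head_bush between -0.07 and -0.004 m and horizontal distance between rod and head_bush below 0.005 m and angle between rod's own z axis and vertical below 0.15 rad), for 0.05 s.
At the end, for the whole second after the job is handed in: Head fully seated on the pegs (within 4 mm in height, 3 mm sideways, level); rod upright within 0.06 rad, through the upper bushing and at least 15 mm down the lower one; knob's underside 4 to 26 mm above the head; held by the fingers and still (all of step 1 and z of rod in the frame of base_bush below -0.015 m and horizontal distance between rod and base_bush below 0.005 m and horizontal distance between rod_collar and head_bush below 0.005 m and angle between rod's own z axis and vertical below 0.06 rad and z of rod_collar in the frame of head_bush between 0.004 and 0.026 m and contact force between the fingers and rod above 1 N and linear speed of rod below 0.02 m/s); the arm keeps its last pose, push and grip.
It fails at once if a bystander was moved more than 40 mm (distance of any of brush, screwdriver, glue, mug, tape, jar, ruler from where it was at the start of the episode above 0.04 m).
It also fails if it takes over 69 s, if anything falls off the work surface, if the arm or the gripper's body presses on something with over 40 N, if the wrist force passes 120 N, or if a joint passes its speed limit or range.

## Robot

A 6-joint arm with a two-finger parallel gripper is mounted at the origin on the work surface. World frame = base frame: x ahead of the robot, y to its left, z up, the work surface at z = 0. Lengths are in m, angles in degrees, forces in N, time in s.
With the tool pointing down it reaches from about 0.4 to 0.825 m from the base axis. Payload 7 kg.
Tool frame: the origin (TCP) lies midway between the tips of the shut fingers; the grasp point (between the pads) lies 19 mm behind it; z points along the fingers, y is the line along which they close (so a half turn about z gives the same grasp; the last joint's range is limited). The gripper opens to 88 mm and grips with 3 to 60 N. Pads are 19 mm wide; open, the fingers measure 130 mm over their backs; the gripper's body (78 mm by 193 mm) begins 47 mm behind the grasp point.
Start: joints at [90.705, 20.546, 0.682, 0, -70.136, -16.507], TCP at [0.184, 0.649, 0.227] pointing down, gripper open.
Joint ranges: [-176.03, 176.03], [-82.01, 121.73], [-58.28, 71.71], [-173.87, 95.51], [-174.79, -0.11], [-173.66, 173.66]. Speed limits (degrees/s): [136.94, 136.94, 172.46, 180, 180, 180].

## Interface

Orientations are given as [roll, pitch, yaw] about the fixed x, y, z axes, in that order (R = Rz(yaw) Ry(pitch) Rx(roll)).
In Python, from plant import ctrl gives the robot as it stands. The module is installed in compiled form; this text tells all that it offers.
- The arm moves only by the tool send_rows, never from a script. Its argument "plan" is a list that holds one entry, the list of rows, each a list of 6 numbers: the shift along the tool's x, y, z in cm, then the turn, a rotation vector about the tool's x, y, z in degrees. A call has 1 to 8 rows; each row is the pose to reach, as a shift and turn from the pose commanded when the call began, along the tool's axes at that moment; what a row does not reach only later rows make up. A row lasts 1/12 s, in which the tool goes at most 41.7 mm and 7.16 degrees, less where a joint would pass 70% of its speed; a pose out of reach is approached as far as the arm can. A call with a gripper value outside its range is refused whole. "fingers" is the opening, from 0 (shut) to 1 (fully open), set as the call begins (left out, the last holds). The fingers move at their own pace and stop on an object; the grip force is fixed at half the most. Time passes only in rows, so rows that repeat a pose let the fingers close. It gives the time, the measured TCP pose, the force, the opening and the grip force at its end, in the units of the state.
- ctrl.get_obs(): the state, without advancing time (a new reading comes with each control period).
- ctrl.snapshot(name): name is "scene" or "side" or "wrist"; returns a dict with "img" (480x640x3 uint8, red, green, blue), "K" (3x3 intrinsics, pixels), "pose" (4x4, takes a point from camera to world coordinates). Camera axes: x right, y down, z forward; pixel columns grow to the right and rows downward; lengths in m; the calibration is good to about 2 mm. A picture is of the moment at which its call begins. There is no depth.
- ctrl.close_job(): hands the job in; it is judged then, once.
The state is a dict: "clock": time; "joint_pos": joint angles; "qvel": joint speeds; "tau": joint torques, N m; "tool_pos": TCP position; "orientation": TCP orientation; "force": force on the tool from outside, world axes, zero at the start; "moment": the same for the moment, N m; "opening": finger opening in m; "gripper_force": force on a finger pad.
Only numpy, scipy, OpenCV 4.12 (cv2) and the standard library are available. Lean on these libraries where they do the work, as an engineer would, in place of code of your own. Each camera call takes 0.05 s, during which the arm holds its last target. There are 200 camera calls.

## Working session

There is one attempt and no reset: what is moved stays moved. The work goes in short steps, Python scripts to look and compute and a tool call to move; the robot and the scene stay as the last step left them, time stands still between calls to the robot, and variables do not carry over. Pictures are saved under pics/ and viewed, at most 10 in all, crops included, and the job is handed in when it is done.

Besides the shell and the picture viewer there is one more tool, called after "Request:" by a JSON object that holds its "name" and its "arguments", one argument or row to a line. send_rows: Moves the arm, as the interface text tells. Its arguments: {"type":"object","properties":{"plan":{"type":"array","items":{"type":"array","items":{"type":"array","items":{"type":"number"}}}},"fingers":{"type":"number"}},"required":["plan"]}

```bash
mkdir -p pics; cat > h.py <<'E'
import numpy as np, cv2
from plant import ctrl
from scipy.spatial.transform import Rotation as R
def snap(n,f):
    s=ctrl.snapshot(n); cv2.imwrite('pics/'+f+'.png',s['img'][:,:,::-1]); np.savez('pics/'+f,K=s['K'],pose=s['pose']); return s
def cam(f):
    d=np.load('pics/'+f+'.npz'); return d['K'],d['pose']
def ray(f,uv):
    K,P=cam(f); d=P[:3,:3]@np.linalg.inv(K)@[uv[0],uv[1],1]; return P[:3,3],d/np.linalg.norm(d)
def onz(f,uv,z):
    o,d=ray(f,uv); return o+d*(z-o[2])/d[2]
def tri(*obs):
    A=np.zeros((3,3));b=np.zeros(3);rs=[ray(*x) for x in obs]
    for o,d in rs:
        M=np.eye(3)-np.outer(d,d);A+=M;b+=M@o
    p=np.linalg.solve(A,b); return p,[np.linalg.norm((np.eye(3)-np.outer(d,d))@(p-o)) for o,d in rs]
def proj(f,p):
    K,P=cam(f); q=P[:3,:3].T@(np.array(p)-P[:3,3]); q=K@q; return q[:2]/q[2]
def todelta(pos,rpy=None):
    o=ctrl.get_obs(); T=R.from_euler('xyz',o['orientation'],degrees=True)
    r=np.round(T.inv().apply(np.array(pos)-o['tool_pos'])*100,2)
    t=np.zeros(3) if rpy is None else (T.inv()*R.from_euler('xyz',rpy,degrees=True)).as_rotvec(degrees=True)
    return r,np.round(t,2)
E
python3 - <<'E'
from h import *
a=[snap(n,n+'0') for n in ('scene','side','wrist')]
for n in ('scene0','side0','wrist0'):
    K,P=cam(n);print(n,K[0,0],P.round(3).tolist())
print(ctrl.get_obs())
i=[s['img'][:,:,::-1] for s in a]
E
```

```text
scene0 598.8028630898393 [[0.777, 0.413, -0.474, 1.065], [0.629, -0.532, 0.567, -0.617], [-0.018, -0.739, -0.674, 0.822], [0.0, 0.0, 0.0, 1.0]]
side0 446.8387913511728 [[0.739, -0.465, 0.489, 0.131], [-0.674, -0.487, 0.556, -0.507], [-0.02, -0.74, -0.673, 0.696], [0.0, 0.0, 0.0, 1.0]]
wrist0 423.4373537049719 [[-0.272, -0.923, -0.272, 0.257], [-0.962, 0.262, 0.075, 0.628], [0.002, 0.282, -0.959, 0.385], [0.0, 0.0, 0.0, 1.0]]
{'clock': 0.15, 'joint_pos': array([ 9.07037809e+01,  2.05804703e+01,  6.45003340e-01, -1.42732947e-02,
       -7.01372141e+01, -1.65058264e+01]), 'qvel': array([-0.02938845, -0.09796074,  0.14457886,  0.28129848,  0.02380475,
        0.04877285]), 'tau': array([-1.14654951e-03, -5.83270490e+01,  2.93289846e+01,  7.00108543e+00,
        8.75258062e-03, -1.09707673e-04]), 'tool_pos': array([0.18375232, 0.64910594, 0.22585016]), 'orientation': array([ 1.79926501e+02, -7.78472402e-03, -1.58068987e+01]), 'force': array([-0.35327121,  0.35161836, -0.80786624]), 'moment': array([ 0.02266375,  0.04747703, -0.01938996]), 'gripper_force': 0.0, 'opening': 0.08770128258135067}
```

View pics/scene0.png

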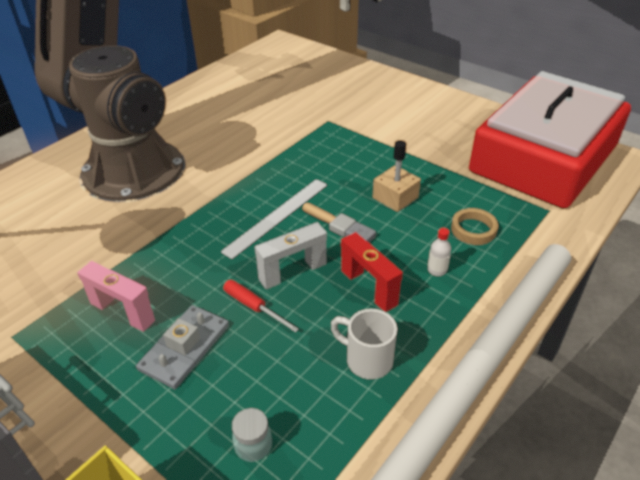

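View pics/side0.png

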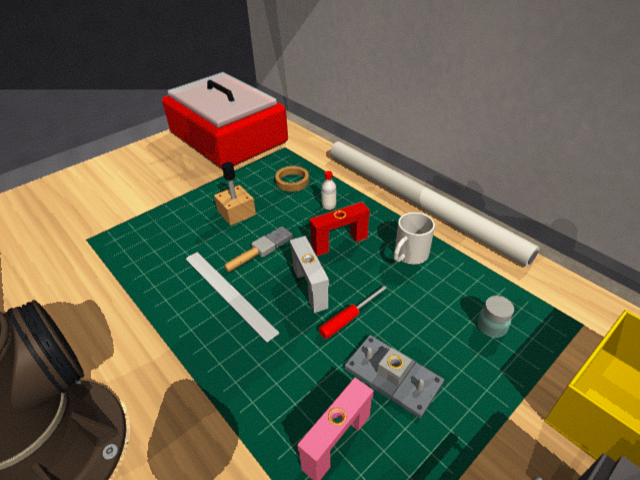

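The scene view shows the silver head (bush about 290,240), the grey base (bush about 181,331) and the rod in its block (knob about 400,148). In the side view they are at (308,259), (396,362) and (228,170). The red and pink bridges are the look-alikes. I'll make enlarged crops next.

```bash
python3 - <<'E'
from h import *
C=[('scene0',248,215),('scene0',138,290),('scene0',360,130),('side0',270,228),('side0',345,325),('side0',190,150)]
t=[]
for f,u,v in C:
    im=cv2.imread(f'pics/{f}.png')[v:v+100,u:u+100] if 0 else cv2.imread(f'pics/{f}.png')[v:v+100,u:u+88]
    im=cv2.resize(im,(264,300),interpolation=cv2.INTER_CUBIC)
    for k in range(0,100,20):
        cv2.putText(im,str(v+k),(0,k*3+8),0,.3,(0,255,255)); cv2.line(im,(0,k*3),(6,k*3),(0,255,255))
        if k<88: cv2.putText(im,str(u+k),(k*3,298),0,.3,(0,255,255)); cv2.line(im,(k*3,290),(k*3,284),(0,255,255))
    t.append(im)
cv2.imwrite('pics/crop.png',np.vstack([np.hstack(t[:3]),np.hstack(t[3:])]))
E
```

```text
(no output)
```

View pics/crop.png

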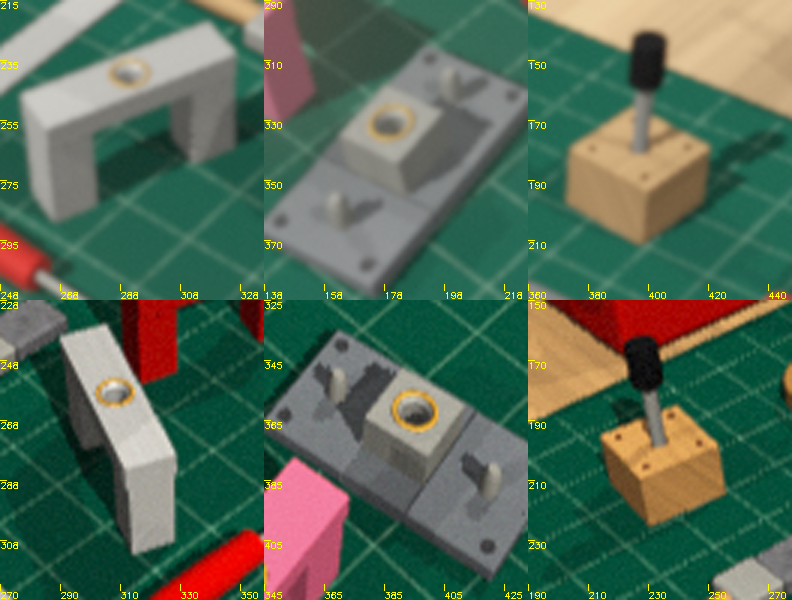

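The crops give these pixel positions:

| Point | Scene | Side |
|---|---|---|
| Head bush | (291, 239.7) | (308.3, 258.3) |
| Base bush | (180, 331) | (395.3, 362) |
| Peg top 1 | (199.7, 314) | (369.7, 348.7) |
| Peg top 2 | (162, 355.7) | (421, 380.3) |
| Knob top | (400.7, 142.3) | (228, 165) |

```bash
python3 - <<'E'
from h import *
Q=dict(hb=((291,239.7),(308.3,258.3),.084),bb=((180,331),(395.3,362),.044),peg1=((199.7,314),(369.7,348.7),.036),peg2=((162,355.7),(421,380.3),.036),
knobtop=((400.7,142.3),(228,165),.142),collar=((399.3,159.3),(231.3,179),.106),rodblk=((397.3,180),(233.3,197.7),.05),
hc1=((254.7,247),(305.7,236.3),.084),)
for k,(a,b,z) in Q.items():
    p,e=tri(('scene0',a),('side0',b)); print(k,p.round(4),np.round(e,4),'onz',onz('scene0',a,z).round(4),onz('side0',b,z).round(4))
s=[onz('scene0',c,.084) for c in [(254.7,247),(319,222.3),(327,232.3),(263.7,258.3)]]
t=[onz('side0',c,.084) for c in [(290.7,240.7),(305.7,236.3),(328.7,280.3),(311.3,285)]]
for c in (s,t): print(np.round(c,4)[:,:2].tolist(),np.mean(c,0).round(4),[np.degrees(np.arctan2(*(d[:2]))).round(1) for d in (c[1]-c[0],c[2]-c[1],c[2]-c[3],c[3]-c[0])])
for k in('hb','bb'): print(np.round(proj('wrist0',tri(('scene0',Q[k][0]),('side0',Q[k][1]))[0])))
E
```

```text
hb [ 0.5154 -0.0264  0.0854] [0.0003 0.0003] onz [ 0.5145 -0.0257  0.084 ] [ 0.5163 -0.0249  0.084 ]
bb [ 0.4858 -0.2769  0.0449] [0.0002 0.0002] onz [ 0.4851 -0.2767  0.044 ] [ 0.4863 -0.2764  0.044 ]
peg1 [ 0.4781 -0.227   0.0366] [0.0004 0.0004] onz [ 0.4778 -0.2272  0.036 ] [ 0.4785 -0.2264  0.036 ]
peg2 [ 0.4949 -0.3248  0.0364] [0.0006 0.0006] onz [ 0.4946 -0.3253  0.036 ] [ 0.4952 -0.324   0.036 ]
knobtop [0.545  0.2833 0.1428] [0.0021 0.0021] onz [0.543  0.2878 0.142 ] [0.5444 0.2808 0.142 ]
collar [0.5463 0.2822 0.1034] [0.0012 0.0012] onz [0.5476 0.2808 0.106 ] [0.5439 0.2768 0.106 ]
rodblk [0.5443 0.2858 0.0476] [0.0007 0.0007] onz [0.5455 0.284  0.05  ] [0.5425 0.2818 0.05  ]
hc1 [ 0.4999 -0.0756  0.1427] [0.0389 0.0389] onz [ 0.4754 -0.0808  0.084 ] [0.5544 0.0269 0.084 ]
[[0.4754, -0.0808], [0.5246, 0.0435], [0.5539, 0.0305], [0.508, -0.0923]] [ 0.5155 -0.0248  0.084 ] [np.float64(21.6), np.float64(113.9), np.float64(20.5), np.float64(109.5)]
[[0.5237, 0.0379], [0.5544, 0.0269], [0.5059, -0.0942], [0.475, -0.0808]] [ 0.5147 -0.0276  0.084 ] [np.float64(109.6), np.float64(-158.2), np.float64(113.4), np.float64(-157.7)]
[ 1733. -1008.]
[2068. -937.]
```

View pics/wrist0.png

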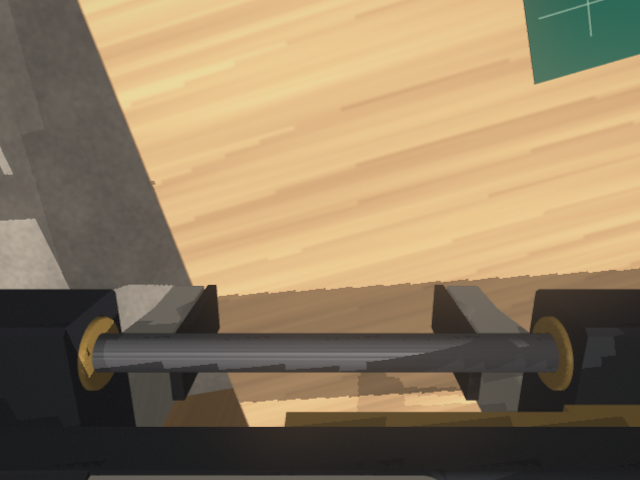

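The triangulated heights are within 3 mm of the text. The head bush is near (0.515, -0.026), with head yaw about -21.3°. The base bush is near (0.486, -0.277), with base yaw about 9.75°. The wrist view shows only the open fingers and the table, with the fingers below row 280. I'll go above the head and refine with the wrist camera.

Request:
{"name": "send_rows", "arguments": {
  "plan": [
    [[50.2,56.0,-2.4,0,0,95.5],[50.2,56.0,-2.4,0,0,95.5],[50.2,56.0,-2.4,0,0,95.5],[50.2,56.0,-2.4,0,0,95.5],[50.2,56.0,-2.4,0,0,95.5],[50.2,56.0,-2.4,0,0,95.5],[50.2,56.0,-2.4,0,0,95.5],[50.2,56.0,-2.4,0,0,95.5]]
  ],
  "fingers": 0.8
}}

```text
clock: 0.82
tool_pos: [0.3305, 0.3481, 0.2372]
orientation: [-180.0, 0.0, -73.4]
force: [0.6, -0.5, -0.1]
opening: 0.0702
gripper_force: 0.0
```

```bash
python3 - <<'E'
from h import *
o=ctrl.get_obs();print(o['tool_pos'],o['orientation'],o['joint_pos'])
print(todelta([.515,-.026,.25],[180,0,-111.3]))
for a,b in(((371,255),(340,214)),((112,280),(337,417))):print(tri(('scene0',a),('side0',b)))
E
```

```text
[0.33053528 0.34812677 0.2372463 ] [-1.79998426e+02  9.53506994e-03 -7.34294322e+01] [ 7.00306825e+01  1.41949665e+00 -2.20876794e+01 -4.81209283e-03
 -6.64842260e+01 -5.34581951e+01]
(array([41.12, -7.01, -1.28]), array([0.000e+00, 1.000e-02, 3.787e+01]))
(array([0.65368406, 0.02885483, 0.08588242]), [np.float64(0.00024325157464083288), np.float64(0.00024325157464083323)])
(array([ 0.33765334, -0.29171538,  0.08289785]), [np.float64(0.0003912382553923794), np.float64(0.0003912382553923562)])
```

Request:
{"name": "send_rows", "arguments": {
  "plan": [
    [[41.1,-7.0,-1.3,0,0,37.9],[41.1,-7.0,-1.3,0,0,37.9],[41.1,-7.0,-1.3,0,0,37.9],[41.1,-7.0,-1.3,0,0,37.9],[41.1,-7.0,-1.3,0,0,37.9],[41.1,-7.0,-1.3,0,0,37.9],[41.1,-7.0,-1.3,0,0,37.9],[41.1,-7.0,-1.3,0,0,37.9]]
  ]
}}

```text
clock: 1.48
tool_pos: [0.4796, 0.0501, 0.2479]
orientation: [-180.0, 0.0, -111.0]
force: [0.4, 0.4, -0.4]
opening: 0.0702
gripper_force: 0.0
```

```bash
python3 - <<'E'
from h import *
o=ctrl.get_obs();print(o['tool_pos'],o['orientation'],o['joint_pos'])
print(todelta([.515,-.026,.25],[180,0,-111.3]))
E
```

```text
[0.4795852  0.05014358 0.24787962] [-1.79980822e+02  3.34178808e-02 -1.10999089e+02] [ 2.94016265e+01  1.20140325e+00 -2.08862998e+01 -7.04236108e-03
 -6.78743234e+01 -5.03980705e+01]
(array([ 5.84, -6.03, -0.21]), array([-0.02,  0.03,  0.3 ]))
```

Request:
{"name": "send_rows", "arguments": {
  "plan": [
    [[5.8,-6.0,-0.2,0,0,0.3],[5.8,-6.0,-0.2,0,0,0.3],[5.8,-6.0,-0.2,0,0,0.3],[5.8,-6.0,-0.2,0,0,0.3],[5.8,-6.0,-0.2,0,0,0.3],[5.8,-6.0,-0.2,0,0,0.3]]
  ]
}}

```text
clock: 1.98
tool_pos: [0.5141, -0.0227, 0.2495]
orientation: [180.0, 0.0, -111.2]
force: [-0.5, 0.4, -0.1]
opening: 0.0697
gripper_force: 0.0
```

```bash
python3 - <<'E'
from h import *
snap('wrist','wh1')
o=ctrl.get_obs();print(o['tool_pos'],o['orientation'],o['clock'])
print(proj('wh1',[.515,-.026,.084]))
E
```

```text
[ 0.51414112 -0.02238485  0.24963595] [ 1.79999135e+02  9.87482329e-03 -1.11202704e+02] 2.0333
[323.00712467 209.66911343]
```

View pics/wh1.png

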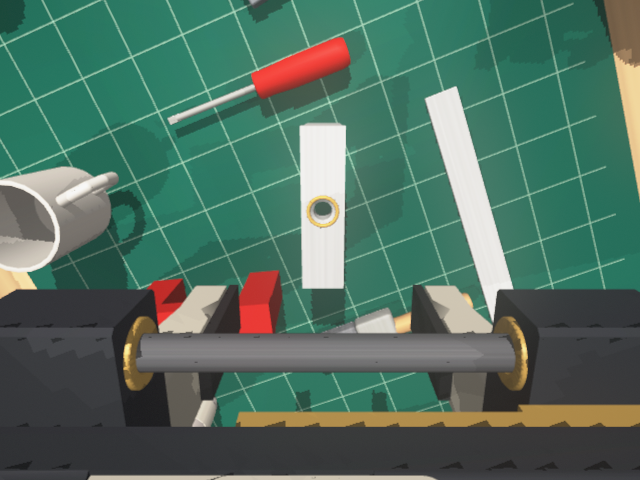

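The wrist view shows the head bush at (322.5, 211.5), within 2 px of the prediction. The bar edges taper evenly about vertical, so the yaw is right.

```bash
python3 - <<'E'
from h import *
p=onz('wh1',(322.5,211.5),.084);print(p)
print(todelta([p[0],p[1],.056],[180,0,-111.3]))
E
```

```text
[ 0.51590631 -0.0247736   0.084     ]
(array([ 0.16, -0.25, 19.36]), array([0.  , 0.01, 0.1 ]))
```

Request:
{"name": "send_rows", "arguments": {
  "plan": [
    [[0.2,-0.25,0,0,0,0.1],[0.2,-0.25,3,0,0,0.1],[0.2,-0.25,6,0,0,0.1],[0.2,-0.25,9,0,0,0.1],[0.2,-0.25,12,0,0,0.1],[0.2,-0.25,15,0,0,0.1],[0.2,-0.25,17.5,0,0,0.1],[0.2,-0.25,19.4,0,0,0.1]]
  ]
}}

```text
clock: 2.7
tool_pos: [0.5152, -0.0254, 0.0537]
orientation: [179.9, -0.0, -111.3]
force: [0.0, -0.2, -1.0]
opening: 0.0701
gripper_force: 0.0
```

Request:
{"name": "send_rows", "arguments": {
  "plan": [
    [[0,0,0,0,0,0],[0,0,0,0,0,0],[0,0,0,0,0,0],[0,0,0,0,0,0]]
  ]
}}

```text
clock: 3.03
tool_pos: [0.5173, -0.0256, 0.0572]
orientation: [-179.9, 0.1, -111.3]
force: [-0.3, -0.1, 0.8]
opening: 0.0698
gripper_force: 0.0
```

Request:
{"name": "send_rows", "arguments": {
  "plan": [
    [[0,0,0,0,0,0],[0,0,0,0,0,0],[0,0,0,0,0,0],[0,0,0,0,0,0],[0,0,0,0,0,0],[0,0,0,0,0,0],[0,0,0,0,0,0],[0,0,0,0,0,0]]
  ],
  "fingers": 0
}}

```text
clock: 3.7
tool_pos: [0.516, -0.0263, 0.0556]
orientation: [180.0, -0.0, -111.4]
force: [-0.6, 0.6, 2.1]
opening: 0.0339
gripper_force: 30.0
```

Request:
{"name": "send_rows", "arguments": {
  "plan": [
    [[0,0,-1,0,0,0],[0,0,-3,0,0,0],[0,0,-5.5,0,0,0],[0,0,-8,0,0,0],[0,0,-11,0,0,0],[0,0,-14,0,0,0],[0,0,-16,0,0,0],[0,0,-17.5,0,0,0]]
  ]
}}

```text
clock: 4.37
tool_pos: [0.5163, -0.0262, 0.2334]
orientation: [-179.9, 0.1, -111.4]
force: [0.9, -0.0, -3.7]
opening: 0.0336
gripper_force: 30.0
```

```bash
python3 - <<'E'
from h import *
o=ctrl.get_obs();print(o['tool_pos'],o['orientation'],o['force'],o['opening'])
print(todelta([.58,-.26,.23],[180,0,-80.25]))
E
```

```text
[ 0.51626226 -0.02621722  0.23339725] [-1.79891537e+02  8.41219517e-02 -1.11397133e+02] [ 0.94322839 -0.04217599 -3.67162681] 0.03361856469623733
(array([ 19.44, -14.46,   0.34]), array([ -0.13,   0.05, -31.15]))
```

Request:
{"name": "send_rows", "arguments": {
  "plan": [
    [[2.5,-1.8,0,0,0,-4],[5,-3.6,0,0,0,-8],[8,-5.8,0,0,0,-12],[11,-8,0,0,0,-17],[14,-10.2,0,0,0,-22],[16.5,-12.3,0,0,0,-26],[18.5,-13.7,0,0,0,-29],[19.4,-14.5,0,0,0,-31.1]]
  ]
}}

```text
clock: 5.03
tool_pos: [0.5799, -0.2626, 0.2299]
orientation: [179.9, 0.0, -80.3]
force: [-0.5, 1.2, -3.3]
opening: 0.0335
gripper_force: 30.0
```

Request:
{"name": "send_rows", "arguments": {
  "plan": [
    [[0,0,0,0,0,0],[0,0,0,0,0,0],[0,0,0,0,0,0],[0,0,0,0,0,0],[0,0,0,0,0,0]]
  ]
}}

```text
clock: 5.45
tool_pos: [0.5802, -0.2588, 0.2309]
orientation: [-180.0, 0.0, -80.3]
force: [0.8, 0.6, -2.9]
opening: 0.0337
gripper_force: 30.0
```

```bash
python3 - <<'E'
from h import *
snap('wrist','wb1')
o=ctrl.get_obs();print(o['tool_pos'],o['orientation'],o['clock'])
im=cv2.imread('pics/wb1.png')[60:360,240:640];im=cv2.resize(im,(800,600),interpolation=cv2.INTER_CUBIC);cv2.imwrite('pics/wb1c.png',im)
for p in([.4858,-.2767,.044],[.478,-.227,.036],[.495,-.3248,.036]):print(proj('wb1',p))
K,P=cam('wb1');print(P.round(3))
E
```

```text
[ 0.58028848 -0.25888044  0.2309897 ] [-1.79977136e+02 -9.71183490e-04 -8.02505019e+01] 5.5
[440.77978161 205.52708351]
[433.22057695 259.30346303]
[441.70649828 144.85546109]
[[-0.986 -0.163 -0.047  0.593]
 [-0.169  0.945  0.278 -0.334]
 [-0.001  0.282 -0.959  0.39 ]
 [ 0.     0.     0.     1.   ]]
```

View pics/wb1c.png

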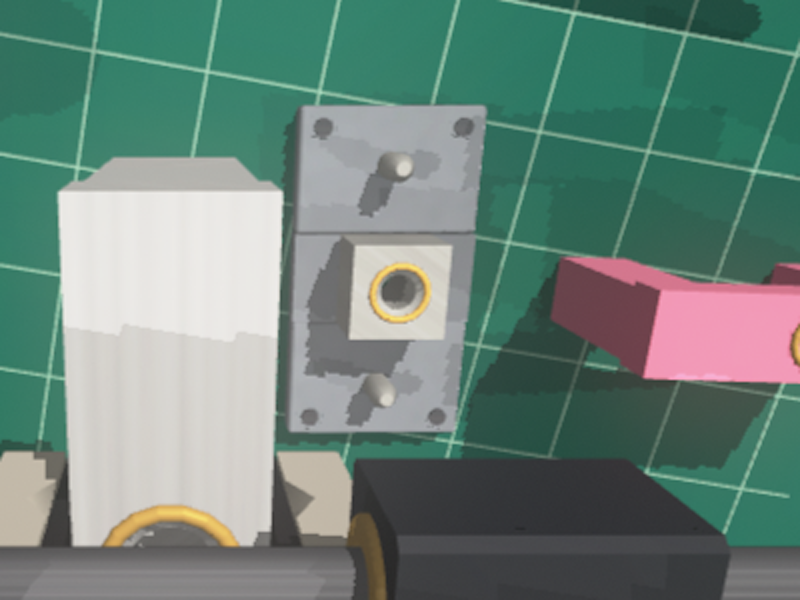

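The crop shows the base bush at image (440.3, 206.5), about 1 px from the prediction. The peg tops are near (443, 142) and (433, 260). The far top edge of the held bar runs from (271, 155.5) to (381.5, 155).

```bash
python3 - <<'E'
from h import *
o=ctrl.get_obs();T=R.from_euler('xyz',o['orientation'],degrees=True);t=o['tool_pos']
print('bb',onz('wb1',(440.25,206.5),.044),tri(('wb1',(440.25,206.5)),('scene0',(180,331)),('side0',(395.3,362))))
a=onz('wb1',(441.8,142.3),.036);b=onz('wb1',(433,260),.036);print(a,b,(a+b)/2,np.degrees(np.arctan2(*(b-a)[:2])))
for z in(.2574,.2594,.2614):
  e=[T.inv().apply(onz('wb1',q,z)-t)*1000 for q in((271,155.5),(381.5,155),(326,313))]
  print(z,np.round(e,1))
print(todelta([.4861,-.2766,.23],[180,0,-80.25]))
E
```

```text
bb [ 0.48603222 -0.27581997  0.044     ] (array([ 0.48595496, -0.27650284,  0.04466455]), [np.float64(0.0006366582386432302), np.float64(0.0005582915793237162), np.float64(0.00010385883785368448)])
[ 0.49542793 -0.32680388  0.036     ] [ 0.47803548 -0.22633103  0.036     ] [ 0.4867317  -0.27656745  0.036     ] -9.820917003934582
0.2574 [[ 63.6 -16.7 -26.4]
 [ 63.8  17.4 -26.4]
 [ 10.1   0.3 -26.4]]
0.2594 [[ 63.8 -16.5 -28.4]
 [ 64.   17.1 -28.4]
 [ 11.1   0.3 -28.4]]
0.2614 [[ 64.  -16.2 -30.4]
 [ 64.2  16.9 -30.4]
 [ 12.1   0.3 -30.4]]
(array([0.15, 9.58, 0.1 ]), array([-0.02, -0.  , -0.  ]))
```

Request:
{"name": "send_rows", "arguments": {
  "plan": [
    [[0.2,2,0,0,0,0],[0.2,4.5,0,0,0,0],[0.2,7,0,0,0,0],[0.2,9,0,0,0,0],[0.2,9.57,1,0,0,0],[0.2,9.57,3,0,0,0],[0.2,9.57,5,0,0,0],[0.2,9.57,7,0,0,0]]
  ]
}}

```text
clock: 6.17
tool_pos: [0.4866, -0.2774, 0.1604]
orientation: [-179.9, -0.0, -80.3]
force: [1.1, 0.7, -3.6]
opening: 0.0337
gripper_force: 30.0
```

Request:
{"name": "send_rows", "arguments": {
  "plan": [
    [[0,0,2,0,0,0],[0,0,4,0,0,0],[0,0,5.5,0,0,0],[0,0,6,0,0,0],[0,0,6,0,0,0],[0,0,6,0,0,0],[0,0,6,0,0,0]]
  ]
}}

```text
clock: 6.75
tool_pos: [0.4873, -0.2779, 0.1018]
orientation: [-179.9, -0.1, -80.3]
force: [0.3, -0.4, -3.1]
opening: 0.0338
gripper_force: 30.0
```

```bash
python3 - <<'E'
from h import *
snap('side','s2');snap('scene','c2')
o=ctrl.get_obs();print(o['tool_pos'],o['orientation'],o['force'],o['clock'])
print(todelta([.4863,-.2772,.0696],[180,0,-80.25]))
a=cv2.resize(cv2.imread('pics/s2.png')[300:430,330:463],(400,390),interpolation=cv2.INTER_CUBIC)
b=cv2.resize(cv2.imread('pics/c2.png')[265:395,115:248],(400,390),interpolation=cv2.INTER_CUBIC)
cv2.imwrite('pics/d2.png',np.hstack([b,a]))
E
```

```text
[ 0.48712834 -0.27797198  0.10175233] [-1.79892132e+02 -4.88608403e-02 -8.02860611e+01] [-0.01276039 -0.48364678 -3.7680811 ] 6.85
(array([-0.09,  0.07,  3.22]), array([-0.11, -0.05, -0.04]))
```

View pics/d2.png

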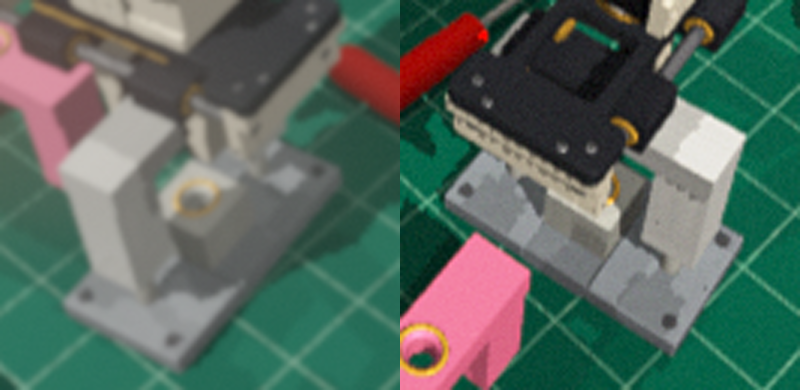

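The head stands upright just above the pegs, lined up in both views. I'll lower it gently.

Request:
{"name": "send_rows", "arguments": {
  "plan": [
    [[-0.05,0.05,0.3,0,0,0],[-0.05,0.05,0.6,0,0,0],[-0.05,0.05,0.9,0,0,0],[-0.05,0.05,1.2,0,0,0],[-0.05,0.05,1.5,0,0,0],[-0.05,0.05,1.7,0,0,0],[-0.05,0.05,1.7,0,0,0],[-0.05,0.05,1.7,0,0,0]]
  ]
}}

```text
clock: 7.52
tool_pos: [0.4865, -0.2774, 0.0835]
orientation: [-179.9, -0.0, -80.3]
force: [3.2, 0.7, -6.0]
opening: 0.0342
gripper_force: 30.0
```

Request:
{"name": "send_rows", "arguments": {
  "plan": [
    [[0,0,0.3,0,0,0],[0,0,0.6,0,0,0],[0,0,0.9,0,0,0],[0,0,1.1,0,0,0],[0,0,1.3,0,0,0],[0,0,1.4,0,0,0],[0,0,1.4,0,0,0],[0,0,1.4,0,0,0]]
  ]
}}

```text
clock: 8.18
tool_pos: [0.4865, -0.2773, 0.0697]
orientation: [-179.9, -0.0, -80.3]
force: [4.5, 3.2, -1.6]
opening: 0.0338
gripper_force: 30.0
```

Request:
{"name": "send_rows", "arguments": {
  "plan": [
    [[0,0,0.1,0,0,0],[0,0,0.2,0,0,0],[0,0,0.2,0,0,0],[0,0,0.2,0,0,0]]
  ]
}}

```text
clock: 8.52
tool_pos: [0.4865, -0.2773, 0.0695]
orientation: [-179.9, -0.1, -80.2]
force: [-0.5, 7.6, 16.6]
opening: 0.0336
gripper_force: 30.0
```

The upward force at z 0.0695 shows the head is home. I'll release and retreat.

Request:
{"name": "send_rows", "arguments": {
  "plan": [
    [[0,0,-0.2,0,0,0],[0,0,-0.2,0,0,0],[0,0,-0.2,0,0,0],[0,0,-0.2,0,0,0],[0,0,-0.2,0,0,0],[0,0,-0.2,0,0,0]]
  ],
  "fingers": 0.7
}}

```text
clock: 9.02
tool_pos: [0.4853, -0.2775, 0.0692]
orientation: [179.9, 0.0, -80.3]
force: [-0.7, 0.6, 0.2]
opening: 0.061
gripper_force: 0.0
```

Request:
{"name": "send_rows", "arguments": {
  "plan": [
    [[0,0,-1,0,0,0],[0,0,-3,0,0,0],[0,0,-6,0,0,0],[0,0,-9,0,0,0],[0,0,-12,0,0,0],[0,0,-15,0,0,0],[0,0,-17,0,0,0],[0,0,-17,0,0,0]]
  ]
}}

```text
clock: 9.68
tool_pos: [0.4878, -0.2785, 0.2456]
orientation: [-179.6, -0.3, -80.3]
force: [-0.2, 0.2, 0.2]
opening: 0.0615
gripper_force: 0.0
```

Request:
{"name": "send_rows", "arguments": {
  "plan": [
    [[0,0,0,0,0,0],[0,0,0,0,0,0],[0,0,0,0,0,0],[0,0,0,0,0,0]]
  ]
}}

```text
clock: 10.02
tool_pos: [0.4852, -0.2773, 0.2385]
orientation: [179.9, 0.0, -80.3]
force: [-0.6, 0.9, -0.2]
opening: 0.061
gripper_force: 0.0
```

```bash
python3 - <<'E'
from h import *
snap('wrist','wb3');snap('side','s3');snap('scene','c3')
o=ctrl.get_obs();print(o['tool_pos'],o['orientation'],o['clock'],o['joint_pos'])
q=proj('wb3',[.4861,-.2764,.098]);print(q);print(proj('s3',[.4861,-.2764,.098]),proj('c3',[.4861,-.2764,.098]))
a=cv2.resize(cv2.imread('pics/s3.png')[290:430,330:463],(400,421),interpolation=cv2.INTER_CUBIC)
u,v=q.astype(int)
b=cv2.resize(cv2.imread('pics/wb3.png')[105:293,u-90:u+89],(400,421),interpolation=cv2.INTER_CUBIC)
print(u-90)
cv2.imwrite('pics/d3.png',np.hstack([b,a]))
E
```

```text
[ 0.48549937 -0.27739684  0.23889596] [ 1.79927340e+02  2.61438122e-02 -8.03001219e+01] 10.1667 [-9.68180120e+00  9.25023540e+00 -1.30126731e+01 -5.93301559e-04
 -6.78143096e+01  1.93819202e+01]
[323.58639825 222.01150883]
[398.27902623 343.11442123] [174.81120901 309.70405688]
233
```

View pics/d3.png

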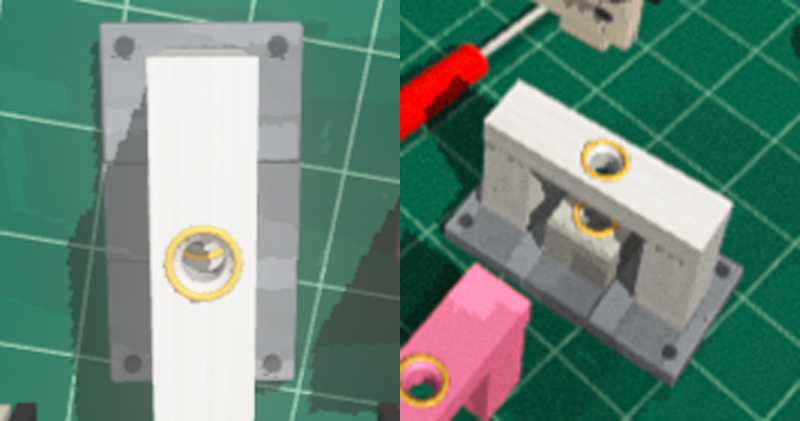

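The side bush is at (398.2, 343.2) and the wrist bush at (324, 222.7), both within 1 px of the predictions. The feet are flat on the plate, so the head is seated at (0.4861, -0.2764). Next is the rod.

Request:
{"name": "send_rows", "arguments": {
  "plan": [
    [[-54.2,-15.3,-1.5,0,0,0],[-54.2,-15.3,-1.5,0,0,0],[-54.2,-15.3,-1.5,0,0,0],[-54.2,-15.3,-1.5,0,0,0],[-54.2,-15.3,-1.5,0,0,0],[-54.2,-15.3,-1.5,0,0,0],[-54.2,-15.3,-1.5,0,0,0],[-54.2,-15.3,-1.5,0,0,0]]
  ]
}}

```text
clock: 10.83
tool_pos: [0.5206, 0.056, 0.2485]
orientation: [-180.0, -0.0, -80.3]
force: [1.3, -0.5, -0.2]
opening: 0.0614
gripper_force: 0.0
```

```bash
python3 - <<'E'
from h import *
o=ctrl.get_obs();print(o['tool_pos'],o['orientation'],o['joint_pos'])
print(todelta([.545,.283,.255],[180,0,-80.3]))
E
```

```text
[0.52063108 0.05596954 0.24854736] [-1.79993892e+02 -1.87198359e-03 -8.02876828e+01] [ 2.76256616e+01  5.37466687e+00 -1.62939914e+01  3.93850506e-03
 -6.83261052e+01 -1.79147987e+01]
(array([-21.97,  -6.23,  -0.65]), array([-0.01, -0.  ,  0.01]))
```

Request:
{"name": "send_rows", "arguments": {
  "plan": [
    [[-4,-1.1,0,0,0,0],[-8,-2.3,0,0,0,0],[-12,-3.4,-0.6,0,0,0],[-16,-4.5,-0.6,0,0,0],[-19,-5.4,-0.6,0,0,0],[-21,-6,-0.6,0,0,0],[-22,-6.2,-0.6,0,0,0],[-22,-6.2,-0.6,0,0,0]]
  ]
}}

```text
clock: 11.5
tool_pos: [0.5448, 0.2829, 0.2534]
orientation: [179.9, -0.0, -80.2]
force: [-0.1, -0.6, -0.4]
opening: 0.0612
gripper_force: 0.0
```

Request:
{"name": "send_rows", "arguments": {
  "plan": [
    [[0,0,0,0,0,0],[0,0,0,0,0,0],[0,0,0,0,0,0],[0,0,0,0,0,0]]
  ]
}}

```text
clock: 11.83
tool_pos: [0.5451, 0.2801, 0.2549]
orientation: [-180.0, 0.0, -80.4]
force: [-0.5, 0.9, 0.2]
opening: 0.0613
gripper_force: 0.0
```

```bash
python3 - <<'E'
from h import *
snap('wrist','wr1')
o=ctrl.get_obs();print(o['tool_pos'],o['orientation'],o['clock'])
for z in(.142,.106,.05):print(proj('wr1',[.545,.283,z]))
im=cv2.imread('pics/wr1.png')[100:340,160:480];cv2.imwrite('pics/wr1c.png',cv2.resize(im,(800,600),interpolation=cv2.INTER_CUBIC))
E
```

```text
[0.54510293 0.28023508 0.25485059] [-1.79975951e+02  1.53880032e-02 -8.03641741e+01] 11.8833
[324.86893123 235.65120252]
[324.95135207 222.16557135]
[325.04909495 206.17296137]
```

View pics/wr1c.png

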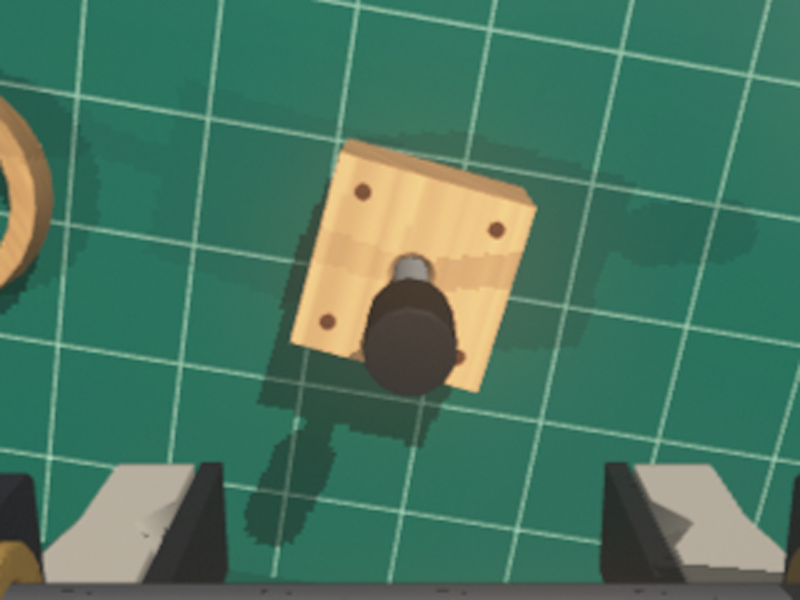

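The knob top is at (323.6, 240.4) and the rod enters the block near (324.4, 208.5).

```bash
python3 - <<'E'
from h import *
print(onz('wr1',(323.6,240.4),.142),onz('wr1',(324.4,208.5),.05))
print(tri(('wr1',(323.6,240.4)),('scene0',(400.7,142.3)),('side0',(228,165))))
o=ctrl.get_obs();print(o['tool_pos'])
E
```

```text
[0.54528442 0.28641573 0.142     ] [0.54521304 0.28515354 0.05      ]
(array([0.54511438, 0.28524115, 0.14193825]), [np.float64(0.0011568288215659413), np.float64(0.0018916998839818015), np.float64(0.002622590244883512)])
[0.54510293 0.28023508 0.25485059]
```

Request:
{"name": "send_rows", "arguments": {
  "plan": [
    [[-0.54,-0.1,0,0,0,0],[-0.54,-0.1,3,0,0,0],[-0.54,-0.1,6,0,0,0],[-0.54,-0.1,9,0,0,0],[-0.54,-0.1,12,0,0,0],[-0.54,-0.1,14,0,0,0],[-0.54,-0.1,15,0,0,0],[-0.54,-0.1,15,0,0,0]]
  ]
}}

```text
clock: 12.55
tool_pos: [0.5441, 0.2859, 0.1022]
orientation: [179.8, -0.1, -80.3]
force: [-0.6, -0.6, -0.1]
opening: 0.0613
gripper_force: 0.0
```

Request:
{"name": "send_rows", "arguments": {
  "plan": [
    [[0,0,0,0,0,0],[0,0,0,0,0,0],[0,0,0,0,0,0],[0,0,0,0,0,0]]
  ]
}}

```text
clock: 12.88
tool_pos: [0.5457, 0.2873, 0.106]
orientation: [-179.9, 0.1, -80.3]
force: [-0.4, 0.9, -0.5]
opening: 0.0612
gripper_force: 0.0
```

Request:
{"name": "send_rows", "arguments": {
  "plan": [
    [[0,0,0,0,0,0],[0,0,0,0,0,0],[0,0,0,0,0,0],[0,0,0,0,0,0],[0,0,0,0,0,0],[0,0,0,0,0,0],[0,0,0,0,0,0],[0,0,0,0,0,0]]
  ],
  "fingers": 0
}}

```text
clock: 13.55
tool_pos: [0.5451, 0.2867, 0.1044]
orientation: [180.0, -0.0, -80.3]
force: [-0.3, -0.3, 0.6]
opening: 0.0251
gripper_force: 30.0
```

Request:
{"name": "send_rows", "arguments": {
  "plan": [
    [[0,0,-0.7,0,0,0],[0,0,-2,0,0,0],[0,0,-4,0,0,0],[0,0,-6,0,0,0],[0,0,-8.5,0,0,0],[0,0,-11,0,0,0],[0,0,-13,0,0,0],[0,0,-14.6,0,0,0]]
  ]
}}

```text
clock: 14.22
tool_pos: [0.5453, 0.2868, 0.2531]
orientation: [-179.9, 0.1, -80.3]
force: [-0.8, 0.2, -1.2]
opening: 0.0255
gripper_force: 30.0
```

Request:
{"name": "send_rows", "arguments": {
  "plan": [
    [[0,0,0,0,0,0],[0,0,0,0,0,0],[0,0,0,0,0,0],[0,0,0,0,0,0]]
  ]
}}

```text
clock: 14.55
tool_pos: [0.5445, 0.2863, 0.2492]
orientation: [179.9, -0.1, -80.3]
force: [-0.0, 0.6, -1.7]
opening: 0.0255
gripper_force: 30.0
```

```bash
python3 - <<'E'
from h import *
o=ctrl.get_obs();print(o['tool_pos'],o['orientation'],o['force'])
print(todelta([.4861,-.2764,.25],[180,0,-80.3]))
E
```

```text
[0.54445157 0.28634781 0.2492242 ] [ 1.79891485e+02 -5.07730776e-02 -8.03063490e+01] [-0.0459039   0.5722336  -1.69800069]
(array([54.49, 15.23, -0.  ]), array([ 0.11, -0.05, -0.01]))
```

Request:
{"name": "send_rows", "arguments": {
  "plan": [
    [[2,0.56,0,0,0,0],[5.5,1.5,0,0,0,0],[9,2.5,0,0,0,0],[12.5,3.5,0,0,0,0],[16,4.5,0,0,0,0],[19.5,5.4,0,0,0,0],[23,6.4,0,0,0,0],[26.5,7.4,0,0,0,0]]
  ]
}}

```text
clock: 15.22
tool_pos: [0.5156, 0.0109, 0.2497]
orientation: [179.9, -0.0, -80.3]
force: [1.2, -0.3, -0.8]
opening: 0.0253
gripper_force: 30.0
```

Request:
{"name": "send_rows", "arguments": {
  "plan": [
    [[3.5,1,0,0,0,0],[7,2,0,0,0,0],[10.5,2.9,0,0,0,0],[14,3.9,0,0,0,0],[17.5,4.9,0,0,0,0],[21,5.9,0,0,0,0],[24,6.7,0,0,0,0],[26,7.3,0,0,0,0]]
  ]
}}

```text
clock: 15.88
tool_pos: [0.4872, -0.2582, 0.2495]
orientation: [179.9, 0.0, -80.4]
force: [-0.2, 0.3, -0.5]
opening: 0.0256
gripper_force: 30.0
```

Request:
{"name": "send_rows", "arguments": {
  "plan": [
    [[1,0.28,0,0,0,0],[1.5,0.4,0,0,0,0],[1.5,0.4,0,0,0,0],[1.5,0.4,0,0,0,0],[1.5,0.4,0,0,0,0],[1.5,0.4,0,0,0,0]]
  ]
}}

```text
clock: 16.38
tool_pos: [0.4875, -0.27, 0.2506]
orientation: [-180.0, 0.0, -80.2]
force: [-0.6, -0.8, -0.7]
opening: 0.0252
gripper_force: 30.0
```

```bash
python3 - <<'E'
from h import *
o=ctrl.get_obs();print(o['tool_pos'],o['orientation'],o['force'])
snap('scene','c4');snap('side','s4')
for f in('c4','s4'):print([proj(f,[.4861,-.2764,z]).round(1).tolist() for z in (.098,.155,.251)])
a=cv2.resize(cv2.imread('pics/c4.png')[235:365,110:243],(400,390),interpolation=cv2.INTER_CUBIC)
b=cv2.resize(cv2.imread('pics/s4.png')[265:395,330:463],(400,390),interpolation=cv2.INTER_CUBIC)
cv2.imwrite('pics/d4.png',np.hstack([a,b]))
print(todelta([.4861,-.2764,.25],[180,0,-80.3]))
E
```

```text
[ 0.48746426 -0.27002022  0.25055427] [-1.79987345e+02  2.55028777e-03 -8.02145750e+01] [-0.6359298  -0.82447387 -0.72373795]
[[174.8, 309.7], [168.3, 285.2], [156.0, 238.9]]
[[398.3, 343.1], [401.9, 320.8], [408.9, 276.9]]
(array([0.59, 0.24, 0.06]), array([-0.02, -0.  ,  0.08]))
```

View pics/d4.png

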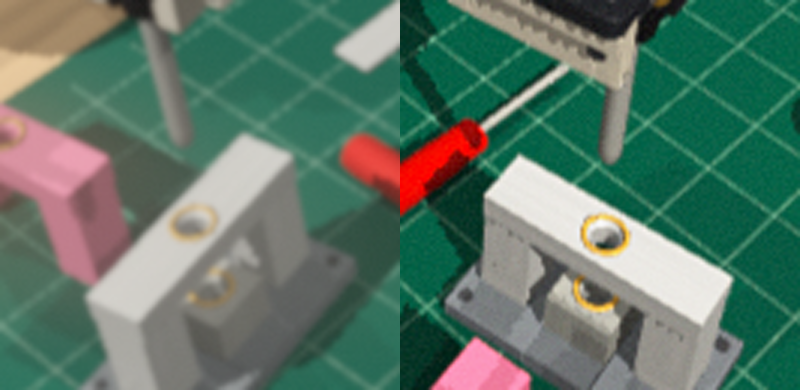

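The rod hangs upright above the head. Its tip is near (170.5, 283) in the scene view and (400.2, 318) in the side view. Next I'll find the rod's axis accurately by differencing against the pictures taken without the rod.

```bash
cat > ax.py <<'E'
from h import *
def axis(pairs):
    N=[];D=[];O=[]
    for new,old,(u0,u1),(v0,v1) in pairs:
        a=cv2.GaussianBlur(cv2.imread(f'pics/{new}.png'),(3,3),0).astype(float);b=cv2.GaussianBlur(cv2.imread(f'pics/{old}.png'),(3,3),0).astype(float)
        m=np.abs(a-b).sum(2)>45
        pts=[]
        for v in range(v0,v1+1):
            c=np.where(m[v,u0:u1])[0]+u0
            if len(c)>3: pts.append((c.mean(),v,c[0],c[-1],len(c)))
        pts=np.array(pts);print(new,pts.astype(int)[:, [1,2,3,4]].tolist())
        k=np.polyfit(pts[:,1],pts[:,0],1);r=pts[:,0]-np.polyval(k,pts[:,1]);pts=pts[abs(r)<1];k=np.polyfit(pts[:,1],pts[:,0],1)
        p,q=[ray(new,(np.polyval(k,v),v)) for v in(v0,v1)]
        n=np.cross(p[1],q[1]);N.append(n/np.linalg.norm(n));O.append(p[0])
    d=np.cross(*N);d/=d[2]
    pt=np.linalg.lstsq(np.array(N),[N[i]@O[i] for i in(0,1)],rcond=None)[0]
    return pt,d
if __name__=='__main__':
    p,d=axis([('c4','c3',(150,185),(255,280)),('s4','s3',(388,415),(298,314))])
    for z in(.155,.25):print(z,(p+d*(z-p[2])).round(4))
    print('tilt',d.round(4));o=ctrl.get_obs();print(o['tool_pos'])
    print(tri(('c4',(170.5,283.2)),('s4',(400.2,318.2))))
E
python3 ax.py
```

```text
c4 [[255, 159, 180, 21], [256, 159, 179, 19], [257, 160, 178, 17], [258, 160, 177, 15], [259, 160, 176, 13], [260, 160, 168, 9], [261, 160, 168, 9], [262, 161, 169, 9], [263, 161, 169, 9], [264, 161, 169, 9], [265, 162, 170, 9], [266, 162, 170, 9], [267, 162, 170, 9], [268, 162, 170, 9], [269, 163, 171, 9], [270, 163, 171, 9], [271, 163, 171, 9], [272, 164, 171, 8], [273, 164, 171, 8], [274, 164, 172, 9], [275, 165, 172, 8], [276, 165, 172, 8], [277, 165, 172, 8], [278, 165, 172, 8], [279, 166, 172, 7], [280, 166, 172, 7]]
s4 [[298, 388, 409, 20], [299, 388, 409, 20], [300, 388, 409, 21], [301, 388, 409, 21], [302, 388, 409, 21], [303, 389, 408, 18], [304, 390, 407, 14], [305, 392, 407, 13], [306, 394, 406, 12], [307, 396, 405, 10], [308, 396, 405, 10], [309, 396, 404, 9], [310, 396, 404, 9], [311, 396, 404, 9], [312, 396, 403, 8], [313, 396, 403, 8], [314, 396, 404, 9]]
0.155 [ 0.4858 -0.275   0.155 ]
0.25 [ 0.4796 -0.2565  0.25  ]
tilt [-0.0655  0.1946  1.    ]
[ 0.48748589 -0.27017656  0.25063486]
(array([ 0.48694976, -0.27230658,  0.15662776]), [np.float64(6.093171769996353e-05), np.float64(6.093171769993471e-05)])
```

```bash
python3 - <<'E'
from h import *
A=[];b=[]
for f,uv in(('c4',(167,270)),('s4',(400,311))):
    o,d=ray(f,uv);n=np.cross(d,[0,0,1]);A.append(n[:2]);b.append(n[:2]@o[:2])
p=np.linalg.solve(A,b);o=ctrl.get_obs();T=R.from_euler('xyz',o['orientation'],degrees=True)
print(p,o['tool_pos']); e=np.array([.4861-p[0],-.2764-p[1],0]);print(T.inv().apply(e)*100)
E
```

```text
[ 0.48500061 -0.27128974] [ 0.48748589 -0.27017656  0.25063486]
[ 5.22272958e-01 -2.15574177e-02  2.20559882e-05]
```

```bash
python3 - <<'E'
from h import *
a=cv2.imread('pics/s4.png').astype(int).sum(2);b=cv2.imread('pics/s3.png').astype(int).sum(2)
for v in(308,311,314):print(v,a[v,392:410].tolist(),b[v,392:410].tolist())
a=cv2.imread('pics/c4.png').astype(int).sum(2);b=cv2.imread('pics/c3.png').astype(int).sum(2)
for v in(264,270,276):print(v,a[v,157:176].tolist(),b[v,157:176].tolist())
o=ctrl.get_obs();print(o['tool_pos'])
E
```

```text
308 [184, 197, 180, 181, 187, 232, 302, 371, 419, 445, 465, 452, 401, 217, 165, 229, 280, 309] [175, 180, 157, 182, 171, 187, 182, 181, 172, 183, 189, 169, 169, 169, 170, 227, 281, 316]
311 [193, 178, 176, 187, 201, 256, 341, 398, 435, 444, 460, 435, 329, 324, 290, 202, 172, 171] [172, 174, 170, 169, 201, 162, 185, 184, 176, 179, 172, 201, 269, 328, 291, 213, 184, 186]
314 [172, 173, 190, 183, 224, 299, 365, 421, 437, 460, 447, 395, 215, 165, 175, 168, 169, 175] [197, 184, 181, 181, 163, 178, 183, 188, 260, 303, 330, 210, 178, 167, 177, 185, 181, 188]
264 [275, 274, 274, 285, 320, 376, 408, 410, 394, 366, 338, 316, 305, 284, 263, 257, 269, 281, 293] [272, 273, 274, 272, 274, 271, 268, 273, 270, 272, 267, 265, 261, 250, 247, 256, 265, 283, 300]
270 [283, 282, 278, 284, 279, 302, 347, 397, 415, 402, 380, 353, 331, 317, 311, 306, 301, 298, 291] [286, 284, 281, 277, 279, 282, 276, 279, 276, 276, 278, 278, 287, 306, 319, 320, 305, 298, 287]
276 [298, 289, 290, 290, 296, 311, 333, 355, 387, 412, 411, 394, 369, 345, 323, 312, 301, 287, 281] [287, 293, 292, 294, 298, 309, 328, 335, 328, 308, 300, 286, 285, 282, 282, 283, 281, 280, 280]
[ 0.48748589 -0.27017656  0.25063486]
```

```bash
python3 - <<'E'
from h import *
L=[]
for i in range(16):
    ctrl.snapshot('wrist');o=ctrl.get_obs();L.append(np.r_[o['tool_pos']])
L=np.array(L);print(L.mean(0),L.std(0),np.ptp(L,axis=0))
E
```

```text
[ 0.48726547 -0.27086265  0.25049136] [8.67846927e-05 2.36917168e-04 6.74810010e-05] [0.00030817 0.00076567 0.00024202]
```

Request:
{"name": "send_rows", "arguments": {
  "plan": [
    [[0.25,0.05,0,0,0,0],[0.52,0.1,0,0,0,0],[0.52,0.1,1,0,0,0],[0.52,0.1,2.5,0,0,0],[0.52,0.1,4,0,0,0],[0.52,0.1,4.8,0,0,0],[0.52,0.1,4.8,0,0,0],[0.52,0.1,4.8,0,0,0]]
  ]
}}

```text
clock: 17.95
tool_pos: [0.4869, -0.2764, 0.2021]
orientation: [179.9, 0.0, -80.3]
force: [0.0, 0.6, 0.4]
opening: 0.0254
gripper_force: 30.0
```

```bash
python3 - <<'E'
from h import *
for i in range(6): ctrl.snapshot('wrist')
o=ctrl.get_obs();print(o['tool_pos'],o['orientation'],o['force'])
snap('side','s5');snap('scene','c5')
a=cv2.imread('pics/s5.png').astype(int).sum(2);b=cv2.imread('pics/s3.png').astype(int).sum(2)
for v in(322,326,330,334,338):print(v,a[v,388:412].tolist(),(a-b)[v,388:412].tolist())
a=cv2.imread('pics/c5.png').astype(int).sum(2);b=cv2.imread('pics/c3.png').astype(int).sum(2)
for v in(285,292,299):print(v,a[v,160:184].tolist(),(a-b)[v,160:184].tolist())
for z in(.11,.13,.15):print(z,proj('s5',[.4861,-.2764,z]),proj('c5',[.4861,-.2764,z]))
E
```

```text
[ 0.48745718 -0.2763848   0.20314367] [-1.79934854e+02 -2.83870118e-02 -8.02929420e+01] [-0.23221365 -0.29058186 -0.67151615]
322 [168, 175, 193, 253, 323, 283, 207, 181, 245, 342, 412, 459, 482, 495, 511, 537, 514, 450, 256, 191, 175, 191, 186, 192] [-16, -3, 11, -14, 7, -16, 10, -1, 48, 42, 107, 181, 285, 299, 328, 353, 321, 260, 67, -3, -11, 15, 8, 27]
326 [307, 217, 163, 165, 174, 174, 175, 194, 175, 189, 232, 305, 369, 414, 445, 454, 438, 319, 202, 173, 162, 155, 167, 163] [-68, 18, -13, -4, -9, -5, -6, 30, -20, 1, 58, 121, 196, 228, 189, 121, 175, 96, 15, -5, 2, -17, -13, -17]
330 [412, 418, 425, 408, 378, 369, 392, 288, 197, 205, 276, 367, 411, 441, 453, 458, 389, 215, 166, 219, 269, 280, 209, 186] [-283, -283, -282, -301, -289, -173, -40, 1, 0, 32, 106, 195, 224, 264, 296, 274, 219, 36, 2, 7, 18, -4, -11, 11]
334 [588, 440, 414, 399, 414, 401, 414, 407, 277, 250, 320, 376, 441, 451, 470, 427, 235, 166, 163, 192, 168, 172, 153, 174] [-114, -256, -281, -295, -277, -292, -285, -296, -421, -463, -389, -285, -110, 29, 182, 246, 78, 4, -15, 26, 12, -5, -10, 4]
338 [696, 705, 712, 4
[... 363 characters left out ...]
 68, 84, 78, 61, 45, 43, 28, 24, 14, 6, 0, -3, 2, 1, -1, 1, 1, 1, 0, -2]
292 [247, 250, 247, 245, 270, 327, 390, 415, 409, 387, 363, 339, 328, 311, 294, 296, 320, 384, 482, 555, 597, 612, 614, 619] [-3, 3, 0, -5, 22, 82, 146, 172, 164, 148, 129, 99, 90, 61, 34, 11, 0, 0, 3, 2, 3, 5, 0, 5]
299 [244, 246, 247, 245, 250, 260, 286, 339, 396, 413, 404, 384, 361, 344, 366, 451, 545, 602, 619, 620, 620, 617, 619, 620] [-3, -2, -3, -3, -1, 3, 23, 69, 123, 118, 39, -74, -175, -240, -241, -162, -69, -15, 2, 3, 3, 0, 2, 3]
0.11 [399.00128815 338.62888892] [173.48490941 304.70792864]
0.13 [400.24305203 330.91704392] [171.22337411 296.18879737]
0.15 [401.53479328 322.89481966] [168.89561534 287.42020441]
```

In both views the rod axis agrees with the bush to about 1 mm, well within the tapered tip's lead-in. I'll descend carefully.

Request:
{"name": "send_rows", "arguments": {
  "plan": [
    [[0,0,0.4,0,0,0],[0,0,0.8,0,0,0],[0,0,1.2,0,0,0],[0,0,1.6,0,0,0],[0,0,1.9,0,0,0],[0,0,1.9,0,0,0],[0,0,1.9,0,0,0]]
  ]
}}

```text
clock: 18.93
tool_pos: [0.487, -0.2763, 0.1831]
orientation: [180.0, 0.0, -80.3]
force: [-0.3, -0.4, -1.0]
opening: 0.0252
gripper_force: 30.0
```

Request:
{"name": "send_rows", "arguments": {
  "plan": [
    [[0,0,0.5,0,0,0],[0,0,1,0,0,0],[0,0,1.5,0,0,0],[0,0,2,0,0,0],[0,0,2.5,0,0,0],[0,0,3,0,0,0],[0,0,3.3,0,0,0],[0,0,3.3,0,0,0]]
  ]
}}

```text
clock: 19.6
tool_pos: [0.4866, -0.2762, 0.1495]
orientation: [179.9, 0.0, -80.3]
force: [-1.0, -0.4, 0.0]
opening: 0.0252
gripper_force: 30.0
```

Request:
{"name": "send_rows", "arguments": {
  "plan": [
    [[0,0,0.5,0,0,0],[0,0,1,0,0,0],[0,0,1.5,0,0,0],[0,0,2,0,0,0],[0,0,2,0,0,0],[0,0,2,0,0,0]]
  ]
}}

```text
clock: 20.1
tool_pos: [0.4869, -0.2763, 0.1301]
orientation: [180.0, 0.0, -80.3]
force: [-0.8, 0.0, -1.0]
opening: 0.0253
gripper_force: 30.0
```

Request:
{"name": "send_rows", "arguments": {
  "plan": [
    [[0,0,0.5,0,0,0],[0,0,1,0,0,0],[0,0,1.4,0,0,0],[0,0,1.7,0,0,0],[0,0,1.85,0,0,0],[0,0,1.85,0,0,0],[0,0,1.85,0,0,0],[0,0,1.85,0,0,0]]
  ]
}}

```text
clock: 20.77
tool_pos: [0.4873, -0.2764, 0.1121]
orientation: [-180.0, -0.0, -80.3]
force: [-0.1, -0.7, 0.0]
opening: 0.0254
gripper_force: 30.0
```

Request:
{"name": "send_rows", "arguments": {
  "plan": [
    [[0,0,0,0,0,0],[0,0,0,0,0,0],[0,0,0,0,0,0],[0,0,0,0,0,0],[0,0,0,0,0,0],[0,0,0,0,0,0],[0,0,0,0,0,0],[0,0,0,0,0,0]]
  ]
}}

```text
clock: 21.43
tool_pos: [0.4871, -0.2763, 0.112]
orientation: [180.0, 0.0, -80.3]
force: [-0.2, 0.3, -1.2]
opening: 0.0254
gripper_force: 30.0
```

```bash
python3 - <<'E'
from h import *
for i in range(5):
    snap('side','s6');o=ctrl.get_obs();print(o['tool_pos'],o['force'],o['gripper_force'],abs(o['qvel']).max())
a=cv2.imread('pics/s6.png').astype(int).sum(2)
# dark knob / bright rod / bright bar profile along the rod axis
for z in np.arange(.095,.130,.003):
    u,v=proj('s6',[.4861,-.2764,z]).round().astype(int);print(round(z,3),u,v,a[v,u-5:u+6].tolist())
E
```

```text
[ 0.48708198 -0.27631906  0.11196483] [-0.3615707  -1.07823852 -1.37872838] 29.999794363975525 0.09947033985594898
[ 0.48710723 -0.27631097  0.11197748] [ 0.66124478 -0.58380102 -0.76588852] 29.99987483024597 0.1077463130387936
[ 0.48711514 -0.27628234  0.11196342] [ 0.91912943 -0.3610885  -1.35331843] 29.999842643737793 0.14300872588346256
[ 0.48712148 -0.27630074  0.11195084] [ 0.10625684 -0.24855129 -1.05248236] 29.999866783618927 0.1027279702344429
[ 0.48709958 -0.27630432  0.11195507] [-0.76967948 -0.34117115 -1.28703829] 29.999892711639404 0.033842427371126874
0.095 398 344 [292, 275, 143, 120, 119, 119, 126, 123, 123, 113, 89]
0.098 398 343 [154, 223, 105, 113, 127, 105, 135, 126, 113, 120, 94]
0.101 398 342 [176, 164, 88, 102, 119, 105, 116, 116, 120, 109, 115]
0.104 399 341 [105, 97, 115, 120, 118, 126, 117, 134, 117, 122, 157]
0.107 399 340 [102, 119, 120, 109, 117, 127, 102, 125, 108, 110, 138]
0.11 399 339 [124, 123, 118, 134, 106, 115, 98, 124, 128, 116, 178]
0.113 399 337 [130, 122, 130, 114, 111, 115, 113, 117, 116, 174, 252]
0.116 399 336 [124, 108, 111, 109, 112, 121, 106, 138, 147, 180, 239]
0.119 400 335 [122, 115, 131, 118, 106, 151, 205, 143, 166, 222, 251]
0.122 400 334 [120, 120, 124, 109, 92, 160, 220, 226, 219, 259, 300]
0.125 400 333 [117, 133, 122, 111, 87, 126, 246, 259, 296, 313, 300]
0.128 400 332 [118, 119, 124, 111, 114, 104, 167, 188, 227, 241, 188]
```

The rod hangs freely (about -1.2 N, its own weight) and is still, with its collar about 15 mm above the head. I'm handing the job in.

```bash
python3 -c "
from plant import ctrl
print(ctrl.close_job())"
```

```text
the job is handed in; nothing more can be done
None
```

The job is handed in; no verdict came back. The head is seated on both pegs, and the rod is held upright by its knob through both bushings, with the knob's underside about 15 mm above the head.

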